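# Reseat the tray of the wide label printer

## Task

Two label printers stand on the book-cataloguing desk, and the wide one reports that its label tray is not seated. Press the wide printer's release key so that its tray pops out, then push that tray fully home until it clicks and stays shut. Leave the narrow printer's tray shut.

Things in the scene. Friction and masses are not known exactly. Their poses are not given: they have to be found in the camera images.
- wide_release_top (a point): Centre of the key's top on the WIDE printer, a fixed white box 210 mm wide, 210 deep, 85 high, front towards the robot. Key: grey bar 54 mm wide x 26 deep, top 99 mm above the desk, in mid-width, 60 mm behind the housing front. x points from printer front to back, z up. Goes down 8 mm on a spring (1.5 N to 5 N), unlatches by 6 mm, comes up when let go.
- wide_tray_front (a point): Centre of the outer face of the wide printer's tray front, 48 mm above the desk; moves with the tray. The face is an upright white plate 170 mm wide, 60 mm high (18 to 78 mm above the desk), 14 mm thick, no handle; with the tray home it stands 20 mm ahead of the housing. Its x axis points level into the printer, the way to push; z up.
- wide_tray (a joint): How far the wide printer's tray is out, m: 0 latched shut (the start), 0.060 fully out. Unlatched, a spring drives it out in about 0.5 s (6 N shut, 3 N out). Pushing in takes up to about 12 N over the last 20 mm; the latch snaps in just past 0. It can be pushed on to a hard stop at -0.008 and returns to 0 when let go; pushed less than to 0, it pops out again.
- narrow_tray (a joint): The same for the other, NARROW printer: same height, depth, layout and key size, but 130 mm wide with a tray front 90 mm wide. Latched shut at 0; it is to stay so. The printers stand side by side, either one on the left, each turned up to 15 degrees.

How it is judged:
By the outcome, as a careful person would: the job done as asked, in the order asked, and still so for the second after the job is handed in, with the robot touching nothing.
It also fails if it takes over 38 s, if anything falls off the work surface, if the arm or the gripper's body presses on something with over 40 N, if the wrist force passes 120 N, or if a joint passes its speed limit or range.

## Robot

A 7-joint arm with a two-finger parallel gripper is mounted at the origin on the work surface. World frame = base frame: x ahead of the robot, y to its left, z up, the work surface at z = 0. Lengths are in mm, angles in degrees, forces in N, time in s.
With the tool pointing down it reaches from about 400 to 850 mm from the base axis. Payload 4.5 kg.
Tool frame: the origin (TCP) lies at the very end of the fingers, on their centre line; the grasp point (between the pads) lies behind it (manip.grip_depth is the z of the grasp point in the tool frame, in mm); z points along the fingers, y is the direction in which the jaws open and shut (so a half turn about z gives the same grasp; the last joint's range is limited). The gripper opens to 85 mm and grips with 20 to 120 N. Pads are 22 mm wide; open, the fingers measure 114 mm over their backs; the gripper's body (76 mm by 85 mm) begins 54 mm behind the grasp point. The pads swing forward as they close: fully open they stand 13 mm farther back than shut.
Start: joints at [75.046, 39.483, -11.15, 89.685, 9.013, 51.709, -12.324], TCP at [181.622, -598.053, 231.317] pointing down, gripper open.
Joint ranges: [-172.22, 172.22], [-26.19, 119.32], [-84.43, 86.54], [7.71, 146.69], [-57.33, 237.33], [2.42, 119.75], [-152.13, 152.13]. Speed limits (degrees/s): [147.25, 147.25, 180, 180, 180, 180, 180].

## Interface

Orientations are given as [roll, pitch, yaw] about the fixed x, y, z axes, in that order (R = Rz(yaw) Ry(pitch) Rx(roll)).
In Python, from station import manip, imaging gives the robot as it stands. The module is installed in compiled form; this text tells all that it offers.
- The arm moves only by the tool servo_tool, never from a script. Its argument "moves" is a list of rows, each an object of numbers: "x", "y", "z": the shift along the world's x, y, z in mm; "ax", "ay", "az": the turn, a rotation vector about the world's x, y, z in degrees; "hand": the opening in per cent of the stroke, from 0 (shut) to 100 (fully open). In form: [{"x": .., "y": .., "z": .., "ax": .., "ay": .., "az": .., "hand": ..}, ...]. A call has 1 to 10 rows; each row shifts and turns the commanded pose from where the row before left it; what a row does not reach is not made up. A row lasts 1/10 s, in which the tool goes at most 50 mm and 8.59 degrees, less where a joint would pass 70% of its speed; a pose out of reach is approached as far as the arm can. A call is refused whole if a number of a shift passes 50 or a number of a turn 8.59, either way. A call with a gripper value outside its range is refused whole. The fingers move at their own pace and stop on an object; "force" is the grip in N (left out, the last holds). Time passes only in rows, so rows that do not move let the fingers close. It gives the time, the measured TCP pose, the force and the opening at its end, in the units of the state.
- manip.observe(): the state, without advancing time (a new reading comes with each control period).
- imaging.snapshot(name): name is "side" or "top" or "wrist"; returns a dict with "pixels" (400x640x3 uint8, red, green, blue), "z_map" (400x640 float32, mm along the optical axis (not along the pixel's ray), 0 where there is no reading), "mtx" (3x3 intrinsics, pixels), "position" and "rotation" of the camera in the world. Camera axes: x right, y up, looking along -z (the intrinsics and any distortion apply to the point x, -y, -z); pixel columns grow to the right and rows downward; lengths in mm; the calibration is good to about 2 mm. A picture is of the moment at which its call begins.
- manip.hand_in(): hands the job in, once; it reports no verdict.
Trained networks look in a picture, given as the dict that the camera call returned (one of the last four; its "shot" number tells which), for a name from the list of things; names that differ only in an ending like _2 or _b are one class to them, and where a whole thing is asked for, a point or a joint stands for the part that bears it (a point fixed in the world has none). Each returns a list of dicts, best first, with "conf" (0 to 1); they miss things now and then, are a little off and sometimes report something else, mostly with a low value. They report only what shows in the picture. A call takes as long as a camera call.
- imaging.boxes_of(picture, target): "pixel" ([column, row] in pixels, amid what is visible of it).
- imaging.cut_out(picture, target): "pixels" (400x640 bool, what is visible of it) and "pixel" ([column, row] in pixels, amid what is visible of it).
The state is a dict: "t": time; "qpos": joint angles; "dq": joint speeds; "effort": joint torques, N m; "tool_pos": TCP position; "tcp_rot": TCP orientation; "force": force on the tool from outside, world axes, zero at the start; "wrist_torque": the same for the moment, N m; "grip_width": opening from 0.0 (shut) to 1.0 (fully open).
Only numpy, scipy, OpenCV 4.12 (cv2) and the standard library are available. Lean on these libraries where they do the work, as an engineer would, in place of code of your own. Each camera call takes 0.05 s, during which the arm holds its last target.

## Working session

There is one attempt and no reset: what is moved stays moved. The work goes in short steps, Python scripts to look and compute and a tool call to move; the robot and the scene stay as the last step left them, time stands still between calls to the robot, and variables do not carry over. Pictures are saved under pics/ and viewed, and the job is handed in when it is done.

Besides the shell and the picture viewer there is one more tool, called after "Request:" as a command line: name --argument value ..., lists and objects as JSON in quotes. servo_tool: Moves the arm, as the interface text tells. Its arguments: {"type":"object","properties":{"moves":{"type":"array","items":{"type":"object","properties":{"x":{"type":"number"},"y":{"type":"number"},"z":{"type":"number"},"ax":{"type":"number"},"ay":{"type":"number"},"az":{"type":"number"},"hand":{"type":"number"}}}},"force":{"type":"number"}},"required":["moves"]}

```bash
mkdir -p pics; cat > h.py <<'E'
import numpy as np, cv2
from station import manip, imaging
def P(s,u,v,z=None):
    K=np.array(s["mtx"]);R=np.array(s["rotation"]);
    d=s["z_map"][int(round(v)),int(round(u))] if z is None else z
    c=np.array([(u-K[0,2])/K[0,0]*d,-(v-K[1,2])/K[1,1]*d,-d])
    return R@c+np.array(s["position"])
def cloud(s):
    K=np.array(s["mtx"]);R=np.array(s["rotation"]);d=s["z_map"]
    v,u=np.mgrid[0:400,0:640]
    c=np.stack([(u-K[0,2])/K[0,0]*d,-(v-K[1,2])/K[1,1]*d,-d],-1)
    p=c@R.T+np.array(s["position"]); p[d<=0]=np.nan
    return p
def save(s,n): cv2.imwrite("pics/"+n+".png",s["pixels"][:,:,::-1])
E
python3 - <<'E'
from h import *
o=manip.observe();print(o['t'],o['tool_pos'],o['tcp_rot'],o['force'],o['qpos'],manip.grip_depth)
for n in ["top","side"]:
    s=imaging.snapshot(n);save(s,n+"0");print(n,s["position"],s["rotation"])
    for t in ["wide_release_top","wide_tray_front","wide_tray","narrow_tray"]:
        for f in imaging.cut_out(s,t)[:3]:
            u,v=f["pixel"];p=cloud(s)[f["pixels"]]
            print(t,round(f["conf"],2),u,v,np.round(P(s,u,v)),f["pixels"].sum(),np.round(np.nanmedian(p,0)))
print(manip.observe()['t'])
E
```

```text
0.0 [ 181.3635027  -597.41016361  230.47576814] [-1.79892481e+02  7.59922604e-03  1.68974840e+01] [-0.83755681  0.13763225 -0.56034942] [ 75.04525664  39.53332319 -11.14606103  89.7464445    9.013135
  51.71006364 -12.32447743] -18.700000000000003
top [503.34930903 -14.70087845 961.47461485] [  8.20870708   0.99809944 -91.5089519 ]Traceback (most recent call last):
  File "<stdin>", line 7, in <module>
  File "h.py", line 12, in cloud
    p=c@R.T+np.array(s["position"]); p[d<=0]=np.nan
      ~~~~~^~~~~~~~~~~~~~~~~~~~~~~~
ValueError: operands could not be broadcast together with shapes (400,640) (3,)
```

```bash
sed -i 's/R=np.array(s\["rotation"\])/R=Rot.from_euler("xyz",s["rotation"],degrees=True).as_matrix()/; 1a from scipy.spatial.transform import Rotation as Rot' h.py
python3 - <<'E'
from h import *
for n in ["top","side"]:
    s=imaging.snapshot(n);save(s,n+"0");print(n,s["position"],s["rotation"]);np.save(n+".npy",s["z_map"])
    for t in ["wide_release_top","wide_tray_front","wide_tray","narrow_tray"]:
        for f in imaging.cut_out(s,t)[:3]:
            u,v=f["pixel"];p=cloud(s)[f["pixels"]]
            print(t,round(f["conf"],2),u,v,np.round(P(s,u,v)),f["pixels"].sum(),np.round(np.nanmedian(p,0)))
print(manip.observe()['t'])
E
```

```text
top [503.34930903 -14.70087845 961.47461485] [  8.20870708   0.99809944 -91.5089519 ]
wide_release_top 0.79 407.0 172.5 [ 675. -193.  101.] 302 [ 675. -198.  100.]
wide_tray_front 0.91 415.4 208.3 [ 603. -211.   78.] 879 [ 607. -216.   77.]
wide_tray 0.89 415.5 208.4 [ 603. -211.   79.] 810 [ 607. -219.   77.]
side [ 602.9439781  -493.36906493  540.37070345] [45.48605232 -0.613925   -3.93407669]
wide_release_top 0.68 359.7 274.8 [ 677. -204.   98.] 750 [ 678. -204.   98.]
wide_tray_front 0.88 314.2 308.8 [ 612. -240.   78.] 2360 [ 614. -235.   72.]
wide_tray_front 0.31 360.7 273.3 [ 679. -202.   99.] 803 [ 678. -204.   98.]
wide_tray 0.88 314.9 311.6 [ 613. -246.   80.] 2429 [ 614. -234.   70.]
narrow_tray 0.82 291.9 141.0 [586. 146.  72.] 583 [580. 168.  53.]
narrow_tray 0.6 316.2 309.5 [ 615. -241.   77.] 2440 [ 614. -235.   70.]
0.6
```

```bash
ls pics
```

```text
side0.png
top0.png
```

View pics/top0.png

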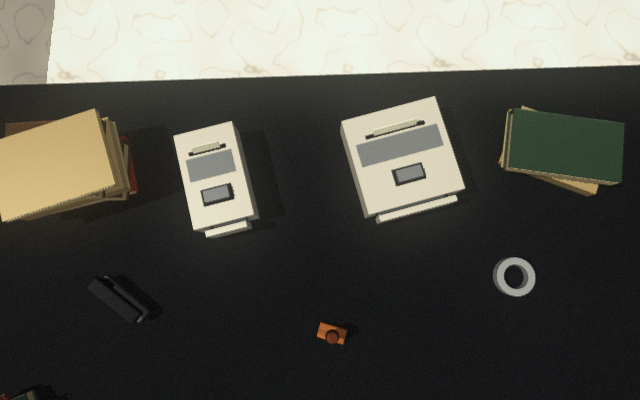

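View pics/side0.png

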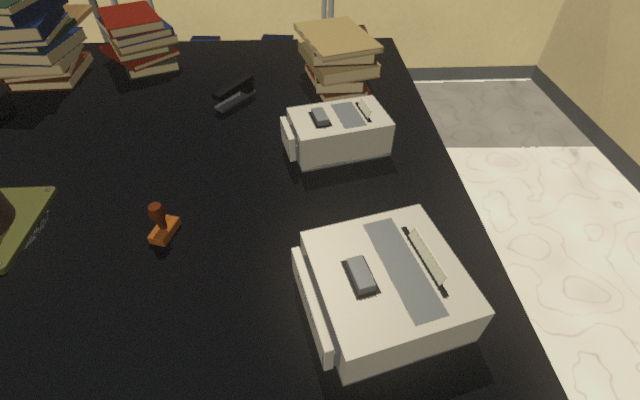

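```bash
python3 - <<'E'
from h import *
for n in ["top","side"]:
    s=imaging.snapshot(n);p=cloud(s);x,y,z=p[...,0],p[...,1],p[...,2]
    m=(abs(z-85)<5)&(x>600)&(x<860)&(y<-20)&(y>-350)
    r=cv2.minAreaRect(p[m][:,:2].astype(np.float32));print(n,r,np.median(z[m])); print(np.round(cv2.boxPoints(r)))
    f=imaging.cut_out(s,"wide_release_top")[0]
    q=p[f["pixels"]];q=q[q[:,2]>94];r=cv2.minAreaRect(q[:,:2].astype(np.float32));print("key",r,np.median(q[:,2]))
    f=imaging.cut_out(s,"wide_tray_front")[0]
    q=p[f["pixels"]];q=q[(q[:,2]>72)&(q[:,2]<82)];r=cv2.minAreaRect(q[:,:2].astype(np.float32));print("tray",r,np.round(cv2.boxPoints(r)))
E
```

```text
top ((710.9226684570312, -190.31558227539062), (231.02322387695312, 211.17034912109375), 13.791033744812012) 85.64095016056001
[[ 574. -115.]
 [ 624. -320.]
 [ 848. -265.]
 [ 798.  -60.]]
key ((676.0575561523438, -198.16061401367188), (26.51353645324707, 54.370609283447266), 13.803521156311035) 99.37359217651328
tray ((607.1348266601562, -214.76841735839844), (21.168245315551758, 169.01649475097656), 13.043810844421387) [[ 578. -135.]
 [ 616. -299.]
 [ 637. -295.]
 [ 598. -130.]]
side ((714.3895874023438, -190.11717224121094), (228.06138610839844, 211.6212921142578), 13.732686996459961) 84.85551575558168
[[ 578. -114.]
 [ 629. -320.]
 [ 850. -266.]
 [ 800.  -60.]]
key ((678.7587890625, -199.0701141357422), (26.61762046813965, 55.164546966552734), 14.512946128845215) 98.50203029711366
tray ((607.5926513671875, -216.72735595703125), (14.228984832763672, 170.60943603515625), 13.822708129882812) [[ 580. -136.]
 [ 621. -301.]
 [ 635. -298.]
 [ 594. -132.]]
```

Request:
servo_tool --moves '[{"x": 25, "y": 20, "az": -0.3, "hand": 0}, {"x": 25, "y": 20, "az": -0.3, "hand": 0}, {"x": 25, "y": 20, "az": -0.3, "hand": 0}, {"x": 25, "y": 20, "az": -0.3, "hand": 0}, {"x": 25, "y": 20, "az": -0.3, "hand": 0}, {"x": 25, "y": 20, "az": -0.3, "hand": 0}, {"x": 25, "y": 20, "az": -0.3, "hand": 0}, {"x": 25, "y": 20, "az": -0.3, "hand": 0}, {"x": 25, "y": 20, "az": -0.3, "hand": 0}, {"x": 25, "y": 20, "az": -0.3, "hand": 0}]' --force 60

```text
validation failed for argument at $.mo...
```

Request:
servo_tool --moves '[{"x": 25, "y": 20}, {"x": 25, "y": 20}, {"x": 25, "y": 20}, {"x": 25, "y": 20}, {"x": 25, "y": 20}, {"x": 25, "y": 20, "z": -20}, {"x": 25, "y": 20, "z": -25}, {"x": 25, "y": 20, "z": -25}, {"x": 25, "y": 20, "z": -20}, {"x": 20, "y": 19, "z": -20}]'

```text
validation failed for argument at $.mo...
```

Request:
servo_tool --moves '[{}, {}]'

```text
validation failed for argument at $.mo...
```

Request:
servo_tool --moves '[{"x": 25, "y": 20, "z": 0, "ax": 0, "ay": 0, "az": -0.3, "hand": 0}, {"x": 25, "y": 20, "z": 0, "ax": 0, "ay": 0, "az": -0.3, "hand": 0}, {"x": 25, "y": 20, "z": 0, "ax": 0, "ay": 0, "az": -0.3, "hand": 0}, {"x": 25, "y": 20, "z": 0, "ax": 0, "ay": 0, "az": -0.3, "hand": 0}, {"x": 25, "y": 20, "z": 0, "ax": 0, "ay": 0, "az": -0.3, "hand": 0}, {"x": 25, "y": 20, "z": 0, "ax": 0, "ay": 0, "az": -0.3, "hand": 0}, {"x": 25, "y": 20, "z": 0, "ax": 0, "ay": 0, "az": -0.3, "hand": 0}, {"x": 25, "y": 20, "z": 0, "ax": 0, "ay": 0, "az": -0.3, "hand": 0}, {"x": 25, "y": 20, "z": 0, "ax": 0, "ay": 0, "az": -0.3, "hand": 0}, {"x": 25, "y": 20, "z": 0, "ax": 0, "ay": 0, "az": -0.3, "hand": 0}]' --force 60

```text
t: 1.9
tool_pos: [432.6, -397.2, 231.4]
tcp_rot: [180.0, -0.0, 13.9]
force: [0.4, -0.4, -0.2]
grip_width: -0.001
```

Request:
servo_tool --moves '[{"x": 25, "y": 20, "z": 0, "ax": 0, "ay": 0, "az": 0, "hand": 0}, {"x": 25, "y": 20, "z": 0, "ax": 0, "ay": 0, "az": 0, "hand": 0}, {"x": 25, "y": 20, "z": 0, "ax": 0, "ay": 0, "az": 0, "hand": 0}, {"x": 25, "y": 20, "z": 0, "ax": 0, "ay": 0, "az": 0, "hand": 0}, {"x": 25, "y": 20, "z": 0, "ax": 0, "ay": 0, "az": 0, "hand": 0}, {"x": 25, "y": 20, "z": -20, "ax": 0, "ay": 0, "az": 0, "hand": 0}, {"x": 25, "y": 20, "z": -25, "ax": 0, "ay": 0, "az": 0, "hand": 0}, {"x": 25, "y": 20, "z": -25, "ax": 0, "ay": 0, "az": 0, "hand": 0}, {"x": 25, "y": 20, "z": -25, "ax": 0, "ay": 0, "az": 0, "hand": 0}, {"x": 20, "y": 18.5, "z": -15, "ax": 0, "ay": 0, "az": 0, "hand": 0}]'

```text
t: 2.9
tool_pos: [677.0, -197.7, 118.9]
tcp_rot: [-179.9, 0.1, 13.9]
force: [0.4, 0.2, 0.1]
grip_width: 0.001
```

```bash
python3 - <<'E'
from h import *
s=imaging.snapshot("side");save(s,"side1")
o=manip.observe();print(o['t'],o['tool_pos'],o['tcp_rot'],o['force'])
E
```

```text
2.95 [ 679.75272408 -191.21629802  116.8139587 ] [-1.79621380e+02 -4.74977697e-02  1.42661626e+01] [ 2.89493895  3.83265119 -0.55275023]
```

View pics/side1.png

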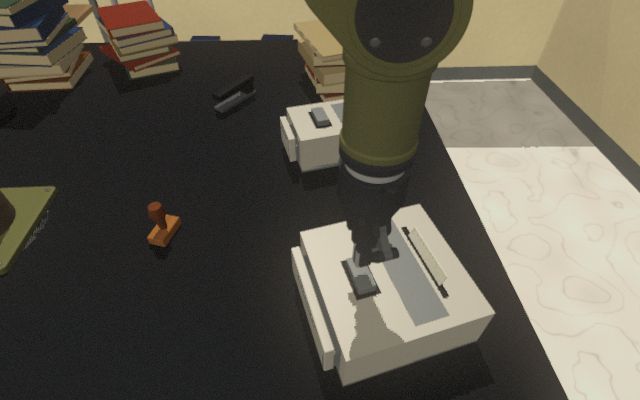

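Request:
servo_tool --moves '[{"x": 0, "y": 0, "z": 0, "ax": 0, "ay": 0, "az": 0, "hand": 0}, {"x": 0, "y": 0, "z": -5, "ax": 0, "ay": 0, "az": 0, "hand": 0}, {"x": 0, "y": 0, "z": -5, "ax": 0, "ay": 0, "az": 0, "hand": 0}, {"x": 0, "y": 0, "z": -3, "ax": 0, "ay": 0, "az": 0, "hand": 0}, {"x": 0, "y": 0, "z": 0, "ax": 0, "ay": 0, "az": 0, "hand": 0}]'

```text
t: 3.45
tool_pos: [675.8, -200.5, 108.1]
tcp_rot: [180.0, 0.1, 13.8]
force: [-0.6, -0.4, 0.3]
grip_width: 0.003
```

Request:
servo_tool --moves '[{"x": 0, "y": 1, "z": -4, "ax": 0, "ay": 0, "az": 0, "hand": 0}, {"x": 0, "y": 0, "z": -4, "ax": 0, "ay": 0, "az": 0, "hand": 0}, {"x": 0, "y": 0, "z": -4, "ax": 0, "ay": 0, "az": 0, "hand": 0}, {"x": 0, "y": 0, "z": -2, "ax": 0, "ay": 0, "az": 0, "hand": 0}, {"x": 0, "y": 0, "z": -1, "ax": 0, "ay": 0, "az": 0, "hand": 0}, {"x": 0, "y": 0, "z": 0, "ax": 0, "ay": 0, "az": 0, "hand": 0}]'

```text
t: 4.05
tool_pos: [676.7, -198.5, 93.4]
tcp_rot: [180.0, -0.0, 13.9]
force: [-0.7, -0.0, 3.4]
grip_width: -0.003
```

Request:
servo_tool --moves '[{"x": 0, "y": 0, "z": -1, "ax": 0, "ay": 0, "az": 0, "hand": 0}, {"x": 0, "y": 0, "z": -1, "ax": 0, "ay": 0, "az": 0, "hand": 0}, {"x": 0, "y": 0, "z": -1, "ax": 0, "ay": 0, "az": 0, "hand": 0}, {"x": 0, "y": 0, "z": 0, "ax": 0, "ay": 0, "az": 0, "hand": 0}]'

```text
t: 4.45
tool_pos: [676.7, -198.5, 91.1]
tcp_rot: [180.0, -0.0, 13.9]
force: [-2.5, 0.8, 7.9]
grip_width: 0.003
```

```bash
python3 - <<'E'
from h import *
s=imaging.snapshot("side");save(s,"side2")
o=manip.observe();print(o['t'],o['tool_pos'],o['tcp_rot'],o['force'])
E
```

```text
4.5 [ 676.7336369 -198.5425804   91.1529896] [ 1.79987887e+02 -2.01211466e-02  1.38874105e+01] [-2.19945731  0.31048883  7.66438964]
```

View pics/side2.png

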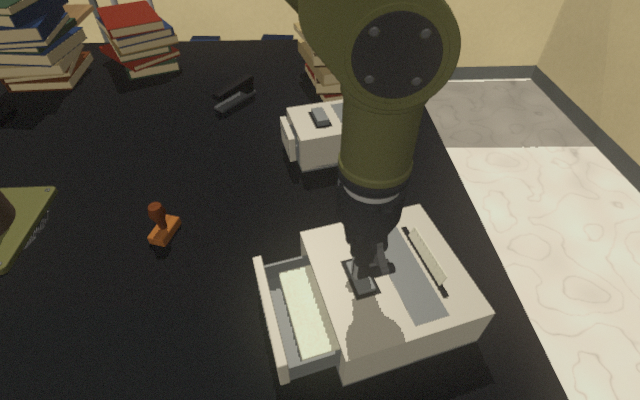

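Request:
servo_tool --moves '[{"x": 0, "y": 0, "z": 20, "ax": 0, "ay": 0, "az": 0, "hand": 0}, {"x": -5, "y": -1, "z": 29, "ax": 0, "ay": 0, "az": 0, "hand": 0}, {"x": -25, "y": -6, "z": 0, "ax": 0, "ay": 0, "az": 0, "hand": 0}, {"x": -35, "y": -9, "z": 0, "ax": 0, "ay": 0, "az": 0, "hand": 0}, {"x": -40, "y": -10, "z": 0, "ax": 0, "ay": 0, "az": 0, "hand": 0}, {"x": -35, "y": -9, "z": 0, "ax": 0, "ay": 0, "az": 0, "hand": 0}, {"x": -21, "y": -5, "z": 0, "ax": 0, "ay": 0, "az": 0, "hand": 0}, {"x": -10, "y": -2, "z": -10, "ax": 0, "ay": 0, "az": 0, "hand": 0}, {"x": 0, "y": 0, "z": -20, "ax": 0, "ay": 0, "az": 0, "hand": 0}, {"x": 0, "y": 0, "z": -20, "ax": 0, "ay": 0, "az": 0, "hand": 0}]'

```text
t: 5.5
tool_pos: [505.5, -241.1, 88.9]
tcp_rot: [180.0, -0.1, 13.8]
force: [0.1, 0.5, 0.2]
grip_width: -0.001
```

```bash
python3 - <<'E'
from h import *
s=imaging.snapshot("side");save(s,"side3")
p=cloud(s)
f=imaging.cut_out(s,"wide_tray_front")[0];print(f["conf"],f["pixel"])
q=p[f["pixels"]];q=q[(q[:,2]>72)&(q[:,2]<82)];print("tray",len(q),np.round(cv2.boxPoints(cv2.minAreaRect(q[:,:2].astype(np.float32)))))
o=manip.observe();print(o['t'],o['tool_pos'],o['tcp_rot'],o['force'])
E
```

```text
0.74 [293.9, 319.2]
tray 1217 [[ 523. -151.]
 [ 563. -315.]
 [ 641. -296.]
 [ 601. -132.]]
5.6 [ 503.83952158 -239.89569904   86.98757559] [-179.84263289    0.22357852   13.89709905] [ 0.72989279 -0.16325742 -0.0109156 ]
```

View pics/side3.png

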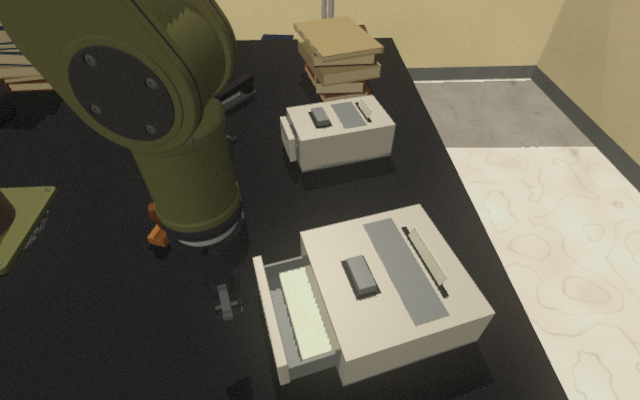

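Request:
servo_tool --moves '[{"x": 0, "y": 0, "z": -20, "ax": 0, "ay": 0, "az": 0, "hand": 0}, {"x": 0, "y": 0, "z": -20, "ax": 0, "ay": 0, "az": 0, "hand": 0}, {"x": 0, "y": 0, "z": -5, "ax": 0, "ay": 0, "az": 0, "hand": 0}, {"x": 8, "y": 2, "z": 0, "ax": 0, "ay": 0, "az": 0, "hand": 0}, {"x": 8, "y": 2, "z": 0, "ax": 0, "ay": 0, "az": 0, "hand": 0}, {"x": 8, "y": 2, "z": 0, "ax": 0, "ay": 0, "az": 0, "hand": 0}, {"x": 8, "y": 2, "z": 0, "ax": 0, "ay": 0, "az": 0, "hand": 0}, {"x": 8, "y": 2, "z": 0, "ax": 0, "ay": 0, "az": 0, "hand": 0}, {"x": 8, "y": 2, "z": 0, "ax": 0, "ay": 0, "az": 0, "hand": 0}, {"x": 0, "y": 0, "z": 0, "ax": 0, "ay": 0, "az": 0, "hand": 0}]'

```text
t: 6.6
tool_pos: [554.1, -228.7, 44.5]
tcp_rot: [180.0, 0.0, 13.9]
force: [-3.6, -2.3, 2.3]
grip_width: -0.0
```

Request:
servo_tool --moves '[{"x": 7, "y": 1.7, "z": 0, "ax": 0, "ay": 0, "az": 0, "hand": 0}, {"x": 7, "y": 1.7, "z": 0, "ax": 0, "ay": 0, "az": 0, "hand": 0}, {"x": 7, "y": 1.7, "z": 0, "ax": 0, "ay": 0, "az": 0, "hand": 0}, {"x": 6, "y": 1.5, "z": 0, "ax": 0, "ay": 0, "az": 0, "hand": 0}, {"x": 4, "y": 1, "z": 0, "ax": 0, "ay": 0, "az": 0, "hand": 0}, {"x": 3, "y": 0.7, "z": 0, "ax": 0, "ay": 0, "az": 0, "hand": 0}, {"x": 0, "y": 0, "z": 0, "ax": 0, "ay": 0, "az": 0, "hand": 0}]'

```text
t: 7.3
tool_pos: [584.7, -221.3, 44.3]
tcp_rot: [-180.0, 0.3, 13.8]
force: [-7.3, -2.0, 5.1]
grip_width: 0.003
```

Request:
servo_tool --moves '[{"x": 2, "y": 0.5, "z": 0, "ax": 0, "ay": 0, "az": 0, "hand": 0}, {"x": 2, "y": 0.5, "z": 0, "ax": 0, "ay": 0, "az": 0, "hand": 0}, {"x": 2, "y": 0.5, "z": 0, "ax": 0, "ay": 0, "az": 0, "hand": 0}, {"x": 0, "y": 0, "z": 0, "ax": 0, "ay": 0, "az": 0, "hand": 0}]'

```text
t: 7.7
tool_pos: [591.5, -219.6, 44.3]
tcp_rot: [-180.0, 0.2, 13.8]
force: [-5.5, -2.0, 3.6]
grip_width: 0.003
```

Request:
servo_tool --moves '[{"x": 2, "y": 0.5, "z": 0, "ax": 0, "ay": 0, "az": 0, "hand": 0}, {"x": 2, "y": 0.5, "z": 0, "ax": 0, "ay": 0, "az": 0, "hand": 0}, {"x": 0, "y": 0, "z": 0, "ax": 0, "ay": 0, "az": 0, "hand": 0}]'

```text
t: 8.0
tool_pos: [595.4, -218.6, 44.2]
tcp_rot: [-180.0, 0.2, 13.8]
force: [-6.2, -1.6, 4.2]
grip_width: 0.001
```

Request:
servo_tool --moves '[{"x": 2, "y": 0.5, "z": 0, "ax": 0, "ay": 0, "az": 0, "hand": 0}, {"x": 2, "y": 0.5, "z": 0, "ax": 0, "ay": 0, "az": 0, "hand": 0}, {"x": 0, "y": 0, "z": 0, "ax": 0, "ay": 0, "az": 0, "hand": 0}]'

```text
t: 8.3
tool_pos: [597.1, -218.2, 44.2]
tcp_rot: [-179.9, 0.5, 13.8]
force: [-10.2, -1.6, 7.0]
grip_width: -0.001
```

Request:
servo_tool --moves '[{"x": 2, "y": 0.5, "z": 0, "ax": 0, "ay": 0, "az": 0, "hand": 0}, {"x": 1, "y": 0.2, "z": 0, "ax": 0, "ay": 0, "az": 0, "hand": 0}, {"x": 0, "y": 0, "z": 0, "ax": 0, "ay": 0, "az": 0, "hand": 0}]'

```text
t: 8.6
tool_pos: [596.9, -218.2, 44.1]
tcp_rot: [-179.9, 0.8, 13.7]
force: [-15.0, -1.9, 11.9]
grip_width: -0.0
```

Hard stop reached. Back off and look.

Request:
servo_tool --moves '[{"x": -5, "y": -1.2, "z": 0, "ax": 0, "ay": 0, "az": 0, "hand": 0}, {"x": -10, "y": -2.5, "z": 0, "ax": 0, "ay": 0, "az": 0, "hand": 0}, {"x": -20, "y": -5, "z": 0, "ax": 0, "ay": 0, "az": 0, "hand": 0}, {"x": -30, "y": -7.5, "z": 0, "ax": 0, "ay": 0, "az": 0, "hand": 0}, {"x": -30, "y": -7.5, "z": 10, "ax": 0, "ay": 0, "az": 0, "hand": 0}, {"x": -20, "y": -5, "z": 30, "ax": 0, "ay": 0, "az": 0, "hand": 0}, {"x": 0, "y": 0, "z": 40, "ax": 0, "ay": 0, "az": 0, "hand": 0}, {"x": 0, "y": 0, "z": 30, "ax": 0, "ay": 0, "az": 0, "hand": 0}, {"x": 0, "y": 0, "z": 0, "ax": 0, "ay": 0, "az": 0, "hand": 0}, {"x": 0, "y": 0, "z": 0, "ax": 0, "ay": 0, "az": 0, "hand": 0}]'

```text
t: 9.6
tool_pos: [491.0, -244.5, 155.1]
tcp_rot: [179.9, -0.2, 13.9]
force: [-1.0, 0.5, -0.7]
grip_width: 0.003
```

```bash
python3 - <<'E'
from h import *
s=imaging.snapshot("side");save(s,"side4")
p=cloud(s)
f=imaging.cut_out(s,"wide_tray_front")[0];print(f["conf"],f["pixel"])
q=p[f["pixels"]];q=q[(q[:,2]>72)&(q[:,2]<82)];print("tray",len(q),np.round(cv2.boxPoints(cv2.minAreaRect(q[:,:2].astype(np.float32)))))
o=manip.observe();print(o['t'],o['tool_pos'],o['tcp_rot'],o['force'])
E
```

```text
0.84 [314.8, 310.4]
tray 1151 [[ 581. -139.]
 [ 621. -301.]
 [ 642. -296.]
 [ 601. -134.]]
9.7 [ 489.5906696  -244.12817813  153.54144025] [-1.79951559e+02  1.02530533e-02  1.39311131e+01] [-0.65468634 -0.56891362 -0.2761846 ]
```

View pics/side4.png

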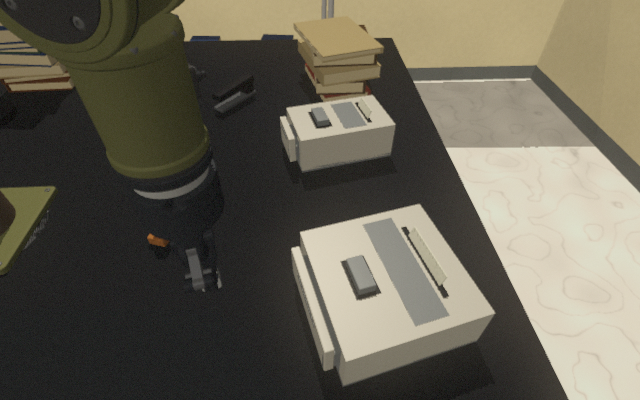

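The wide tray is shut: its plate is back at about (314, 310), as at the start. The narrow tray is shut too, and the gripper is clear of both printers.

```bash
python3 -c "
from h import *
print(manip.hand_in())"
```

```text
the job is handed in; nothing more can be done
None
```

I pressed the wide printer's release key and its tray popped out fully. I then pushed the tray with closed fingers to its hard stop and backed away, and handed the job in at about 9.7 s.

- **Wide tray:** about 1 s after I let go, the camera showed the front plate back where it started, within about 3 mm, so it stayed latched.
- **Narrow printer:** I did not touch it, and its tray looks shut in the last picture.
- **Forces:** the highest wrist force I read, about 19 N, came during the final push. The gripper was clear of everything at hand-in.

Three early move calls were refused because their rows left out some fields; they moved nothing. No check failed or disagreed.

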